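Load the matching sleeve in a bench clamp and hold its ratchet lever at the fourth click

TASK

Pick out the one of the three standing grey tube sleeves that fits the bench clamp's post snugly, slip it right down over the post until it stands on the bed, and let go of it. Then pull the clamp's ratchet lever clockwise (seen from above) exactly four clicks from its rest, counting them by feel and never going on to a fifth, so that the jaw's rubber pad nips the sleeve. The worn pawl clicks but does not hold, so finish still holding the lever there by its upright black grip; leave the other sleeves and the other things on the bench alone.

Things in the scene. Friction and masses are not known exactly. Their poses are not given: they have to be found in the camera images.
- clamp: Grey bench clamp fixed to the bench; place and yaw vary. Bed plate 130 (x) x 270 (y) x 12 mm; origin at the centre of its underside, z up. In its frame: post at (0, -85) mm, lever pivot at (30, 70) mm; between them an aluminium jaw 34 mm wide, top 39 mm above the bench, slides along -y towards the post. Nothing stands above the post.
- post (a point): Foot of the clamp's upright steel post, on its axis at the bed's top face, 12 mm above the bench; axes as the clamp's. The post is 24 mm in diameter and 34 mm tall, with a 6 mm high chamfer at its top.
- pivot (a point): Point on the lever's vertical pivot axis, 12 mm above the bench, inside the round dark ratchet housing (72 mm in diameter, 38 mm high, lever arm above it to 50 mm); axes as the clamp's. A return spring pulls the lever back to rest when let go: about 4 N at the grip at rest, 6 to 7 N at the fourth notch, and the clicks add or take about 3 N. At each click the pull rises to a peak, then falls.
- grip: Upright round black grip at the lever's end, 24 mm in diameter, 50 mm tall, free above the lever's flat arm; origin at the centre of its underside, 50 mm above the bench (its top at 100 mm). It swings with the lever and revolves freely on it. Its axis is 120 mm from the pivot axis. One click is 25 mm of its travel.
- lever (a joint): Angle of the ratchet lever, rad: 0 at rest on its stop, growing clockwise seen from above, end stop 1.466 (7 clicks). At q the arm points along 200 deg - q in the clamp's frame, so at rest to its -x and a little to -y, and the pull takes the grip away from the post. Notch n lies at n x 0.2094 (12 deg), the fourth at 0.838; the click into it is felt halfway before, at (n - 0.5) x 0.2094.
- pad: Black rubber pad on the jaw's nose, 24 mm wide, 22 mm tall, lower edge 15 mm above the bench; origin at the bottom middle of its face towards the post, 26 mm from the post's axis at rest. It advances 3 mm a click, is sprung (0.5 N/mm, 2 N preload, 12 mm of give) and meets the right sleeve on the post at the second or third click.
- sleeve_30: Grey plastic tube sleeve standing on end, 30 mm outside diameter, 19 mm bore, 50 mm tall; origin at the centre of its underside, z along its axis. Too small for the post.
- sleeve_38: Grey plastic tube sleeve standing on end, 38 mm outside diameter, 27 mm bore, 50 mm tall; origin at the centre of its underside, z along its axis. The snug fit on the 24 mm post.
- sleeve_46: Grey plastic tube sleeve standing on end, 46 mm outside diameter, 35 mm bore, 50 mm tall; origin at the centre of its underside, z along its axis. Much too loose on the post.
- glue: Closed glue bottle standing near the sleeves, 42 mm in diameter, 130 mm tall; origin at the centre of its underside. Leave alone.
- tape: Cardboard-brown tape roll lying flat, 96 mm outside, 25 mm high; origin at the centre of its underside. Leave alone.
- driver: Screwdriver lying on the bench to the left of the clamp; origin about its middle, on the bench, x along it to the tip. Leave alone.
- gluegun: Black hot-glue gun lying on its side beyond the clamp, barrel 150 mm long and 36 mm high, grip to one side; origin under the middle of the barrel, x along it to the nozzle. Leave alone.
- foot: Small black rubber foot, a disc 24 mm in diameter, 14 mm high, lying between the sleeves; origin at the centre of its underside. Leave alone.

How it is judged (in metres and radians):
On the way, in this order (a step that is already met when the one before it is completed fails the run):
1. the 38 mm sleeve stands fully down on the post and is let go, the lever still at rest (horizontal distance between sleeve_38 and post below 0.004 m and z of sleeve_38 in the frame of post below 0.003 m and angle between sleeve_38's own z axis and vertical below 0.06 rad and contact force between the fingers and sleeve_38 below 0.1 N and value of joint lever below 0.1047 rad), for 0.2 s.
2. the lever has been pulled past its fourth click (value of joint lever between 0.754 and 0.9215 rad), for 0.2 s.
At the end, for the whole second after the job is handed in: The 38 mm sleeve stands upright on the bed over the post (axis within 4 mm of the post's, underside within 3 mm of the bed), the pad presses on it with more than 1 N, and the fingers hold the lever still by its grip (more than 1.5 N) at the fourth notch, within 0.45 of a click (5.4 deg) (horizontal distance between sleeve_38 and post below 0.004 m and z of sleeve_38 in the frame of post below 0.003 m and angle between sleeve_38's own z axis and vertical below 0.06 rad and value of joint lever between 0.7435 and 0.932 rad and velocity of joint lever between -0.05 and 0.05 rad/s and contact force between the fingers and grip above 1.5 N and contact force between pad and sleeve_38 above 1 N); the arm keeps its last pose, push and grip.
It fails at once if the lever goes on to a fifth click (past 54 deg) (value of joint lever above 0.9425 rad).
It fails at once if one of the other two sleeves is shifted by more than 30 mm (distance of any of sleeve_30, sleeve_46 from where it was at the start of the episode above 0.03 m).
It fails at once if the glue bottle, tape, screwdriver, glue gun or rubber foot is shifted by more than 30 mm (distance of any of glue, tape, driver, gluegun, foot from where it was at the start of the episode above 0.03 m).
It also fails if it takes over 64 s, if anything falls off the work surface, if the arm or the gripper's body presses on something with over 40 N, if the wrist force passes 120 N, or if a joint passes its speed limit or range.

ROBOT

A 6-joint arm with a two-finger parallel gripper is mounted at the origin on the work surface. World frame = base frame: x ahead of the robot, y to its left, z up, the work surface at z = 0. Lengths are in m, angles in degrees, forces in N, time in s.
With the tool pointing down it reaches from about 0.25 to 0.775 m from the base axis. Payload 4 kg.
Tool frame: the origin (TCP) lies midway between the tips of the shut fingers; the grasp point (between the pads) lies behind it (grip_depth is the z of the grasp point in the tool frame, in m); z points along the fingers, y is the line along which they close (so a half turn about z gives the same grasp; the last joint's range is limited). The gripper opens to 94 mm and grips with 3 to 60 N. Pads are 16 mm wide; open, the fingers measure 119 mm over their backs; the gripper's body (75 mm by 177 mm) begins 78 mm behind the grasp point.
Start: joints at [-5.907, 4.996, 78.535, -0, 96.463, -5.907], TCP at [0.55, -0, 0.206] pointing down, gripper open.
Joint ranges: [-177.83, 177.83], [-43.37, 116.18], [15.69, 146.23], [-61.86, 241.86], [9.47, 152.12], [-147.06, 147.06]. Speed limits (degrees/s): [159.86, 159.86, 180, 180, 180, 180].

INTERFACE

Orientations are given as [roll, pitch, yaw] about the fixed x, y, z axes, in that order (R = Rz(yaw) Ry(pitch) Rx(roll)).
In Python, from plant import get_state, grab_frame, camera_model, job_done, grip_depth gives the robot as it stands.
- The arm moves only by the shell command python3 -m jog 'ROWS' [FORCE]. ROWS is JSON, a list of rows, each an object with "grip": the opening, from 0 (shut) to 1 (fully open); "translation": the shift along the world's x, y, z in m, a list of three; "yaw": the turn about the world's z in degrees. A call has 1 to 5 rows; each row is the pose to reach, as a shift and turn from the pose commanded when the call began; what a row does not reach only later rows make up. A row lasts 1/10 s, in which the tool goes at most 50 mm and 8.59 degrees, less where a joint would pass 70% of its speed; a pose out of reach is approached as far as the arm can. A call with a gripper value outside its range is refused whole. The fingers move at their own pace and stop on an object; FORCE is the grip in N (left out, the last holds). Time passes only in rows, so rows that repeat a pose let the fingers close. It gives the time, the measured TCP pose, the force, the opening and the grip force at its end, in the units of the state.
- get_state(): the state, without advancing time (a new reading comes with each control period).
- grab_frame(name): name is "scene" or "side" or "wrist"; returns (picture, depth): 400x640x3 uint8, red, green, blue; 400x640 float32, m along the optical axis (not along the pixel's ray), 0 where there is no reading.
- camera_model(name): a dict with "vertical_fov" (degrees; the focal length in pixels is half the picture's height over the tangent of half this angle, whatever the lens; pixels are square), "cx", "cy" (the principal point, pixels), "extrinsics" (4x4, takes a point from camera to world coordinates); the wrist camera has in their place "mount" (4x4, takes a point from camera to tool coordinates, whose origin is the TCP and whose axes are the flange's). Camera axes: x right, y down, z forward; pixel columns grow to the right and rows downward; lengths in m; the calibration is good to about 2 mm. A picture is of the moment at which its call begins: read the wrist's pose just before it. camera_model takes no time and is no camera call.
- job_done(): hands the job in; it is judged then, once.
The state is a dict: "time_s": time; "q": joint angles; "joint_velocities": joint speeds; "effort": joint torques, N m; "position": TCP position; "orientation": TCP orientation; "wrist_force": force on the tool from outside, world axes, zero at the start; "ft_torque": the same for the moment, N m; "opening": opening from 0.0 (shut) to 1.0 (fully open); "grip_force": force on a finger pad.
Only numpy, scipy, OpenCV 4.12 (cv2) and the standard library are available. Lean on these libraries where they do the work, as an engineer would, in place of code of your own. Each camera call takes 0.05 s, during which the arm holds its last target. There are 200 camera calls.

## Working session

There is one attempt and no reset: what is moved stays moved. The work goes in short steps, Python scripts to look and compute and a shell command to move; the robot and the scene stay as the last step left them, time stands still between calls to the robot, and variables do not carry over. Pictures are saved under pics/ and viewed, at most 10 in all, crops included, and the job is handed in when it is done.

```bash
mkdir -p pics; cat > h.py <<'E'
import numpy as np, cv2
from plant import get_state, grab_frame, camera_model, job_done, grip_depth
from scipy.spatial.transform import Rotation as R
def cam(name, st=None):
    m=camera_model(name); f=200/np.tan(np.radians(m['vertical_fov'])/2)
    if name=='wrist':
        T=np.eye(4);T[:3,:3]=R.from_euler('xyz',st['orientation'],degrees=True).as_matrix();T[:3,3]=st['position']
        E=T@np.array(m['mount'])
    else: E=np.array(m['extrinsics'])
    return f,m['cx'],m['cy'],E
def cloud(name,depth,c):
    f,cx,cy,E=c; v,u=np.mgrid[0:400,0:640]
    P=np.stack([(u-cx)/f*depth,(v-cy)/f*depth,depth],-1)
    return P@E[:3,:3].T+E[:3,3]
def ray(c,u,v,z):
    f,cx,cy,E=c; d=E[:3,:3]@np.array([(u-cx)/f,(v-cy)/f,1]); o=E[:3,3]
    return o+d*(z-o[2])/d[2]
def snap(name,fn):
    st=get_state(); im,d=grab_frame(name); cv2.imwrite(f'pics/{fn}.png',im[:,:,::-1]); np.savez(f'pics/{fn}.npz',im=im,d=d)
    c=cam(name,st); return im,d,c,cloud(name,d,c)
E
python3 - <<'E'
from h import *
print(get_state(),grip_depth)
for n in ['scene','side','wrist']:
    im,d,c,P=snap(n,n+'0'); print(n,c[:3],c[3].round(3).tolist(),(d>0).mean())
a=cv2.imread('pics/scene0.png');b=cv2.imread('pics/side0.png')
E
```

```text
{'time_s': 0.0, 'q': array([-5.90605287e+00,  5.03818171e+00,  7.86242408e+01, -6.92046129e-04,
        9.64613950e+01, -5.90719615e+00]), 'joint_velocities': array([-0.00360211,  0.00649149,  0.08226803, -0.07993544, -0.02641028,
       -0.03377703]), 'effort': array([ 1.28542815e-03, -3.40182602e+01, -3.02423716e+01,  7.18220207e-02,
        3.29729996e-02, -1.13141955e-04]), 'position': array([5.49457300e-01, 5.82530556e-05, 2.04317473e-01]), 'orientation': array([-1.79876769e+02, -1.20588092e-02,  9.00010532e+01]), 'wrist_force': array([ 0.2467337 , -0.18776969, -0.48934373]), 'ft_torque': array([ 0.0159391 , -0.01689151,  0.03008924]), 'grip_force': 0.0, 'opening': 1.002682111343362} -0.0188
scene (np.float64(397.7236091903231), 324.68175971177106, 201.3328732431788) [[0.164, 0.556, -0.815, 1.654], [0.986, -0.112, 0.122, -0.137], [-0.024, -0.824, -0.566, 0.806], [0.0, 0.0, 0.0, 1.0]] 0.99555859375
side (np.float64(365.39456347293594), 313.1607454924935, 198.8323456248218) [[0.75, -0.353, 0.559, 0.036], [-0.661, -0.391, 0.64, -0.633], [-0.008, -0.85, -0.527, 0.564], [0.0, 0.0, 0.0, 1.0]] 0.9959609375
wrist (np.float64(322.5925169716084), 315.3643989014445, 197.3735210790185) [[1.0, 0.001, -0.002, 0.55], [0.001, -0.97, -0.243, 0.071], [-0.002, 0.243, -0.97, 0.384], [0.0, 0.0, 0.0, 1.0]] 0.995921875
```

View pics/scene0.png

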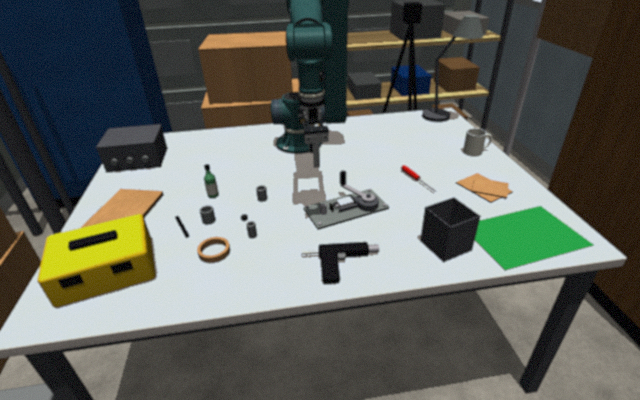

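View pics/side0.png

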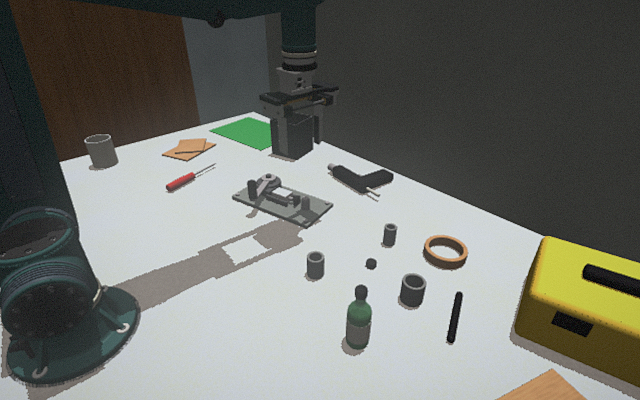

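View pics/wrist0.png

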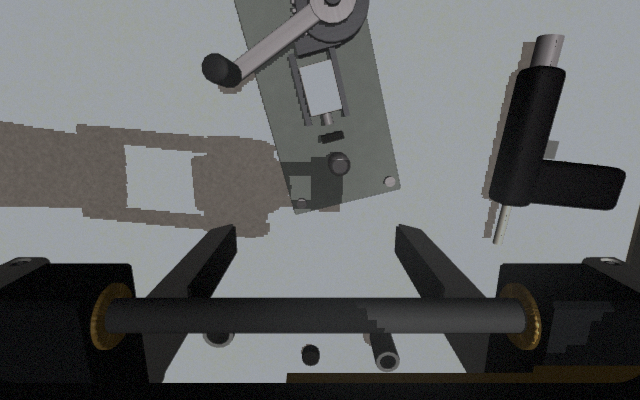

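The scene picture shows the clamp at about (345,207) and sleeves at (262,193), (208,214) and (251,229), with the foot at (244,217). In the side view the sleeves are at (316,265), (413,290) and (390,235). The wrist view shows the post at (339,163), the grip at (221,70) and the pivot near (335,8).

```bash
python3 - <<'E'
from h import *
from scipy.optimize import least_squares
def load(n): 
    z=np.load(f'pics/{n}0.npz'); c=cam(n,get_state()); return z['im'],z['d'],c,cloud(n,z['d'],c)
for n in ['scene','side']:
    im,d,c,P=load(n)
    t=P[...,2]; m=((t>0.008)&(t<0.15)&(P[...,0]>.3)&(P[...,0]<.85)&(P[...,1]>-.45)&(P[...,1]<.3)).astype(np.uint8)
    k,L,s,ce=cv2.connectedComponentsWithStats(m)
    print(n,'table z',np.median(t[(abs(t)<.02)]))
    for i in range(1,k):
        if s[i,4]<20: continue
        q=P[L==i]; zt=np.percentile(q[:,2],97)
        side=q[(q[:,2]>.012)&(q[:,2]<zt-.008)]
        out=''
        if len(side)>10:
            f=lambda p:np.hypot(*(side[:,:2]-p[:2]).T)-p[2]
            r=least_squares(f,[*np.median(side[:,:2],0)+0.01*c[3][:2,2],.02],loss='soft_l1',f_scale=.002); out=r.x.round(4)
        print(ce[i].round(0),s[i,4],'med',np.median(q,0).round(3),'top',zt.round(3),'circ',out)
im,d,c,P=load('wrist')
for nm,u,v,z in [('post',339,157,.046),('grip',219,68,.1),('pivot',335,8,.05),('c1',297,213,.012),('c2',400,189,.012)]:
    print(nm,ray(c,u,v,z).round(4),P[v,u].round(4))
E
python3 -c "
import cv2
a=cv2.imread('pics/side0.png')[180:350,220:480];cv2.imwrite('pics/s1.png',cv2.resize(a,None,fx=3,fy=3))"
```

```text
scene table z -0.0004815757177474289
[210. 182.] 321 med [ 0.389 -0.36   0.065] top 0.129 circ [ 0.3779 -0.3621  0.0173]
[345. 206.] 1887 med [0.576 0.1   0.014] top 0.07 circ [0.546  0.0879 0.0716]
[261. 192.] 145 med [ 0.446 -0.183  0.036] top 0.05 circ [ 0.4354 -0.1836  0.0167]
[207. 214.] 231 med [ 0.544 -0.366  0.036] top 0.05 circ [ 0.5318 -0.3665  0.0206]
[426. 225.] 285 med [0.781 0.295 0.072] top 0.128 circ [-14.9428  57.7585  59.5763]
[243. 216.] 30 med [ 0.546 -0.248  0.013] top 0.016 circ 
[251. 229.] 141 med [ 0.649 -0.222  0.036] top 0.05 circ [ 0.6403 -0.2222  0.013 ]
[184. 231.] 47 med [ 0.586 -0.437  0.012] top 0.016 circ 
[213. 249.] 425 med [ 0.709 -0.338  0.022] top 0.026 circ [ 0.7031 -0.3373  0.043 ]
[341. 251.] 1007 med [0.799 0.031 0.031] top 0.038 circ [0.4946 0.0707 0.3114]
side table z 0.0005172058078559139
[298. 140.] 300 med [0.775 0.294 0.072] top 0.128 circ [0.7727 0.3469 0.0546]
[358. 178.] 829 med [0.775 0.005 0.03 ] top 0.038 circ [1.0734 0.0299 0.3101]
[283. 200.] 2527 med [0.541 0.081 0.014] top 0.084 circ [0.5829 0.0872 0.0776]
[390. 233.] 243 med [ 0.629 -0.228  0.038] top 0.051 circ [ 0.6355 -0.2244  0.0127]
[446. 250.] 758 med [ 0.688 -0.344  0.022] top 0.026 circ [ 0.6914 -0.3412  0.043 ]
[315. 263.] 419 med [ 0.427 -0.192  0.037] top 0.051 circ [ 0.4305 -0.1861  0.0165]
[371. 262.] 77 med [ 0.539 -0.251  0.014] top 0.016 circ 
[413. 288.] 659 med [ 0.518 -0.371  0.036] top 0.051 circ [ 0.5256 -0.3688  0.0203]
[359. 319.] 1235 med [ 0.363 -0.371  0.075] top 0.13 circ [ 0.371  -0.3644  0.0174]
[457. 302.] 150 med [ 0.578 -0.44   0.013] top 0.015 circ 
post [0.5738 0.0295 0.046 ] [0.5738 0.0295 0.0458]
grip [0.4695 0.1095 0.1   ] [0.4698 0.1093 0.1012]
pivot [0.5672 0.1687 0.05  ] [0.5671 0.1684 0.0511]
c1 [ 0.5269 -0.042   0.012 ] [ 0.5269 -0.0423  0.0113]
c2 [ 0.649  -0.0123  0.012 ] [ 0.6517 -0.0146  0.0017]
```

View pics/s1.png

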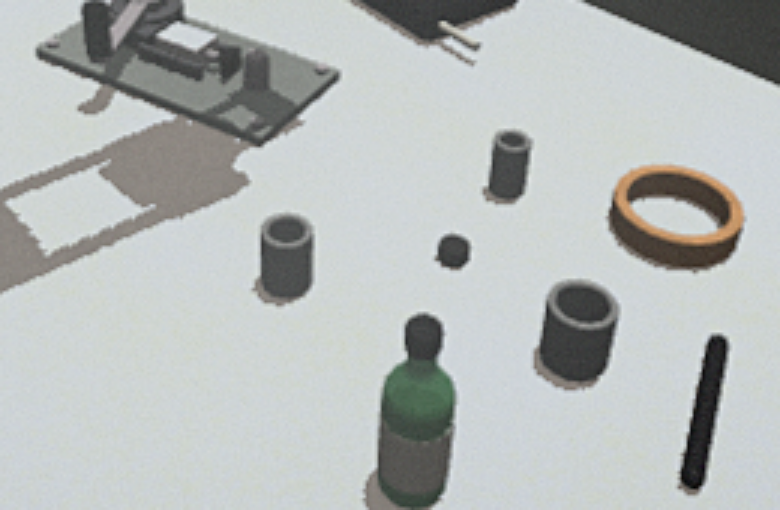

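The enlarged side view confirms the three sizes. From the circle fits, the middle-sized one near (0.432,-0.185), crop pixel (287,255), is the 38 mm sleeve. Next I move for a clean wrist view of the clamp.

```bash
python3 -m jog '[{"grip":1,"translation":[-0.02,0.05,0.0],"yaw":7},{"grip":1,"translation":[-0.02,0.09,0.0],"yaw":14},{"grip":1,"translation":[-0.02,0.09,0.0],"yaw":14},{"grip":1,"translation":[-0.02,0.09,0.0],"yaw":14}]'
python3 - <<'E'
from h import *
im,d,c,P=snap('wrist','w1'); print(get_state()['position'],get_state()['orientation'])
E
```

```text
time_s: 0.55
position: [0.5298, 0.0905, 0.2052]
orientation: [-180.0, 0.0, 104.1]
wrist_force: [-0.4, -0.4, 0.0]
opening: 1.002
grip_force: 0.0
[0.52993314 0.08969222 0.20518658] [-1.79966356e+02  4.02215681e-02  1.03977737e+02]
```

View pics/w1.png

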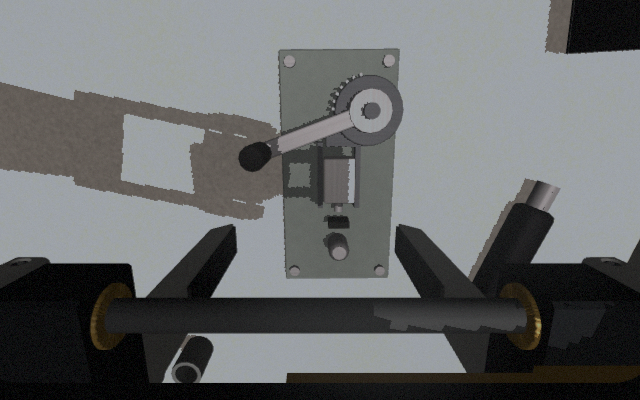

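The wrist picture shows the whole clamp: plate corners (279,50), (400,49), (287,277) and (388,277), post top near (338,241), grip top near (254,157), hub near (371,110).

```bash
python3 - <<'E'
from h import *
z=np.load('pics/w1.npz'); st=get_state(); c=cam('wrist',st); P=cloud('wrist',z['d'],c); t=P[...,2]
cs=[ray(c,u,v,.012)[:2] for u,v in [(279,50),(400,49),(388,277),(287,277)]]
print('corners',np.round(cs,4),'centre',np.mean(cs,0))
v,u=np.mgrid[0:400,0:640]
def top(u0,v0,r,zl,zh,nm):
    m=(abs(u-u0)<r)&(abs(v-v0)<r)&(t>zl)&(t<zh); q=P[m]; uu,vv=u[m],v[m]
    (cx,cy),rr=cv2.minEnclosingCircle(q[:,:2].astype(np.float32)*1000)
    print(nm,m.sum(),'mean',q.mean(0).round(4),'encl',round(cx,1),round(cy,1),round(rr,1),'px',uu.mean(),vv.mean()); return q.mean(0)
po=top(338,241,20,.0435,.055,'post'); g=top(254,157,25,.095,.11,'grip'); h=top(371,110,25,.051,.08,'hub')
w=top(371,110,30,.045,.052,'housing')
m=((t>.005)&(t<.018)&(u>250)&(u<430)&(v<285)).astype(np.uint8)
ys=P[(m>0)][:,:2].astype(np.float32)
r=cv2.minAreaRect(ys*1000); print('rect',r)
e=(np.subtract(cs[1],cs[0])+np.subtract(cs[2],cs[3])); yaw=np.degrees(np.arctan2(e[1],e[0])); print('yaw',yaw)
e2=(np.subtract(cs[1],cs[2])+np.subtract(cs[0],cs[3]));print('yaw2',np.degrees(np.arctan2(-e2[0],e2[1])))
d=h-po; print('yaw hub-post',np.degrees(np.arctan2(d[1],d[0])-np.arctan2(155,30)),np.hypot(*d[:2]))
print('hub-grip',np.hypot(*(g-h)[:2]))
E
```

```text
corners [[ 0.4581  0.2155]
 [ 0.5833  0.2478]
 [ 0.6499 -0.0114]
 [ 0.5255 -0.0425]] centre [0.55418627 0.10234636]
post 215 mean [0.5741 0.0206 0.046 ] encl 574.7 19.9 10.3 px 338.72558139534885 251.71162790697673
grip 549 mean [0.4665 0.1099 0.1   ] encl 466.0 109.3 11.9 px 251.51730418943535 158.09653916211292
hub 513 mean [0.5651 0.1775 0.0545] encl 564.5 177.1 21.5 px 371.682261208577 110.12865497076024
housing 1441 mean [0.5618 0.1754 0.0502] encl 559.8 173.2 27.9 px 367.2907702984039 111.43095072866065
rect ((553.3789672851562, 101.89649963378906), (130.26473999023438, 270.6160888671875), 14.475353240966797)
yaw 14.249852907031066
yaw2 14.52764735776833
yaw hub-post 14.244777162591687 0.1571086976187283
hub-grip 0.11953141220443116
```

```bash
python3 -m jog '[{"grip":1,"translation":[-0.02,-0.045,0.0],"yaw":0},{"grip":1,"translation":[-0.04,-0.09,0.0],"yaw":0},{"grip":1,"translation":[-0.06,-0.135,0.0],"yaw":0},{"grip":1,"translation":[-0.08,-0.18,0.0],"yaw":0},{"grip":1,"translation":[-0.098,-0.225,0.0],"yaw":0}]'
python3 -m jog '[{"grip":1,"translation":[0,-0.04,-0.03],"yaw":0},{"grip":1,"translation":[0.0,-0.05,-0.07],"yaw":0},{"grip":1,"translation":[0.0,-0.05,-0.07],"yaw":0},{"grip":1,"translation":[0.0,-0.05,-0.07],"yaw":0}]'
python3 - <<'E'
from h import *
im,d,c,P=snap('wrist','w2'); st=get_state(); print(st['position'],st['orientation'])
t=P[...,2]; m=(t>.044)&(t<.057)&(abs(P[...,0]-.432)<.05)&(abs(P[...,1]+.185)<.05)
q=P[m]; v,u=np.where(m); print(m.sum(),q.mean(0),u.min(),u.max(),v.min(),v.max(),cv2.minEnclosingCircle(q[:,:2].astype(np.float32)*1000))
E
```

```text
time_s: 1.1
position: [0.4305, -0.1379, 0.2056]
orientation: [180.0, 0.0, 103.8]
wrist_force: [1.1, -0.8, 0.9]
opening: 0.999
grip_force: 0.0
time_s: 1.5
position: [0.4312, -0.1854, 0.1353]
orientation: [-179.9, -0.1, 103.9]
wrist_force: [0.3, -0.5, 0.5]
opening: 0.998
grip_force: 0.0
[ 0.43243585 -0.18537319  0.13694047] [1.79928342e+02 4.21468057e-02 1.03944811e+02]
815 [ 0.4315986  -0.18079943  0.0496855 ] 296 339 176 219 ((431.70318603515625, -181.53836059570312), 19.053516387939453)
```

View pics/w2.png

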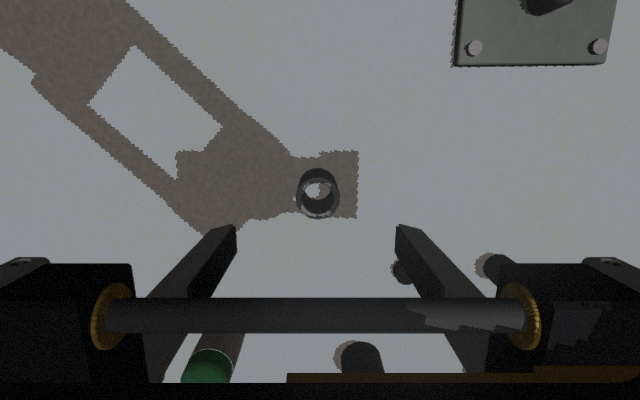

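The sleeve rim is at (317,197), between the fingers, with a fitted radius of 19 mm, so it's the 38 mm one. Post at (0.5747,0.0199), clamp yaw 14.4°. Now I descend and grasp.

```bash
python3 -m jog '[{"grip":1,"translation":[0,0.0035,-0.04],"yaw":0},{"grip":1,"translation":[0,0.0035,-0.08],"yaw":0},{"grip":1,"translation":[0,0.0035,-0.105],"yaw":0},{"grip":1,"translation":[0,0.0035,-0.12],"yaw":0},{"grip":1,"translation":[0,0.0035,-0.12],"yaw":0}]' 15
python3 -m jog '[{"grip":0.2,"translation":[0,0,0],"yaw":0},{"grip":0.2,"translation":[0,0,0],"yaw":0},{"grip":0.2,"translation":[0,0,0],"yaw":0},{"grip":0.2,"translation":[0,0,0],"yaw":0},{"grip":0.2,"translation":[0,0,0],"yaw":0}]' 15
python3 -m jog '[{"grip":0.2,"translation":[0,0,0],"yaw":0},{"grip":0.2,"translation":[0,0,0],"yaw":0},{"grip":0.2,"translation":[0,0,0],"yaw":0},{"grip":0.2,"translation":[0,0,0],"yaw":0}]' 15
```

```text
time_s: 2.05
position: [0.4322, -0.1805, 0.0155]
orientation: [-180.0, -0.0, 104.1]
wrist_force: [-0.4, 0.1, -0.5]
opening: 0.999
grip_force: 0.0
time_s: 2.55
position: [0.4323, -0.1817, 0.0161]
orientation: [179.9, 0.0, 104.0]
wrist_force: [0.4, 1.3, 0.1]
opening: 0.607
grip_force: 0.0
time_s: 2.95
position: [0.4319, -0.1815, 0.0154]
orientation: [-180.0, -0.0, 104.0]
wrist_force: [-0.0, -0.7, 0.8]
opening: 0.405
grip_force: 15.0
```

```bash
python3 -m jog '[{"grip":0.2,"translation":[0,0,0.04],"yaw":0},{"grip":0.2,"translation":[0,0,0.08],"yaw":0},{"grip":0.2,"translation":[0.02,0.03,0.085],"yaw":0},{"grip":0.2,"translation":[0.04,0.06,0.085],"yaw":0},{"grip":0.2,"translation":[0.06,0.09,0.085],"yaw":0}]'
python3 -m jog '[{"grip":0.2,"translation":[0.02,0.03,0],"yaw":0},{"grip":0.2,"translation":[0.04,0.06,0],"yaw":0},{"grip":0.2,"translation":[0.065,0.09,0],"yaw":0},{"grip":0.2,"translation":[0.083,0.111,0],"yaw":0},{"grip":0.2,"translation":[0.083,0.111,0],"yaw":0}]'
python3 - <<'E'
from h import *
im,d,c,P=snap('wrist','w3'); st=get_state(); print(st['position'],st['orientation'])
t=P[...,2]; m=(t>.125)&(t<.145)&(abs(P[...,0]-.575)<.03)&(abs(P[...,1]-.02)<.03); q=P[m]; print(m.sum(),q.mean(0),cv2.minEnclosingCircle(q[:,:2].astype(np.float32)*1000))
m=(t>.0445)&(t<.056)&(abs(P[...,0]-.575)<.03)&(abs(P[...,1]-.02)<.02); q=P[m]
print(m.sum(), cv2.minEnclosingCircle(q[:,:2].astype(np.float32)*1000) if m.sum() else 0)
E
```

```text
time_s: 3.45
position: [0.4929, -0.0908, 0.1013]
orientation: [179.9, 0.0, 103.9]
wrist_force: [0.6, -1.0, -0.4]
opening: 0.407
grip_force: 15.0
time_s: 3.95
position: [0.5764, 0.0222, 0.0999]
orientation: [180.0, -0.1, 104.2]
wrist_force: [-0.7, -0.5, -0.2]
opening: 0.405
grip_force: 15.0
[0.57530803 0.02064249 0.09984334] [-1.79939193e+02 -7.05201129e-03  1.04145810e+02]
3995 [0.5758451  0.02502599 0.13383642] ((574.5980224609375, 31.52188491821289), 30.469675064086914)
2 ((569.97900390625, 28.815500259399414), 1.95537531375885)
```

View pics/w3.png

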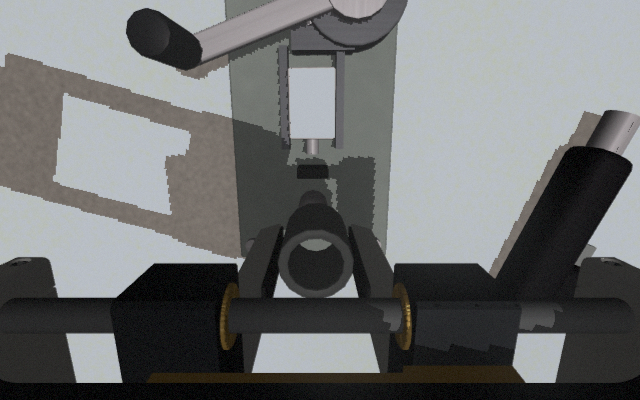

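The held sleeve's rim is at about (316,263), radius about 35 px. The post peeks out beyond it at (313,195). I compute the rim centre precisely.

```bash
python3 - <<'E'
from h import *
z=np.load('pics/w3.npz'); st=get_state(); st['position']=np.array([.575,.0195,.1005]); st['orientation']=[180,0,104]
c=cam('wrist',st); P=cloud('wrist',z['d'],c); t=P[...,2]; v,u=np.mgrid[0:400,0:640]
m=(abs(t-.1345)<.003)&(abs(u-316)<38)&(v>222)&(v<300)
# inner edge of the ring = hole region not at rim height
g=z['im'].mean(2); rim=m.astype(np.uint8)
hole=((~m)&(np.hypot(u-316,v-262)<26)).astype(np.uint8)
k,L,s,ce=cv2.connectedComponentsWithStats(hole,connectivity=4); i=1+np.argmax(s[1:,4]); print(s[i],ce[i])
q=P[(rim>0)&(np.hypot(u-316,v-263)<34)]
print('hole ctr',ray(c,*(ce[i]),.1345), 'rays box',ray(c,281,263,.1345),ray(c,353,263,.1345),ray(c,316,228,.1345),ray(c,316,299,.1345),len(q),q.mean(0))
E
```

```text
[ 291  239   51   49 1941] [315.77228233 262.15404431]
hole ctr [0.57466575 0.02087298 0.1345    ] rays box [0.55823133 0.01629623 0.1345    ] [0.5924867  0.02486818 0.1345    ] [0.57047592 0.0380461  0.1345    ] [0.57968845 0.0012954  0.1345    ] 1638 [0.57530474 0.02002476 0.13499516]
```

The offset from the post is well under 1 mm. I lower the sleeve.

```bash
python3 -m jog '[{"grip":0.2,"translation":[0,0,-0.015],"yaw":0},{"grip":0.2,"translation":[0,0,-0.028],"yaw":0},{"grip":0.2,"translation":[0,0,-0.035],"yaw":0},{"grip":0.2,"translation":[0,0,-0.042],"yaw":0},{"grip":0.2,"translation":[0,0,-0.046],"yaw":0}]'
python3 -m jog '[{"grip":0.2,"translation":[0,0,-0.004],"yaw":0},{"grip":0.2,"translation":[0,0,-0.01],"yaw":0},{"grip":0.2,"translation":[0,0,-0.016],"yaw":0},{"grip":0.2,"translation":[0,0,-0.022],"yaw":0},{"grip":0.2,"translation":[0,0,-0.025],"yaw":0}]'
```

```text
time_s: 4.5
position: [0.5743, 0.019, 0.0533]
orientation: [-179.9, -0.0, 104.0]
wrist_force: [-0.6, 0.1, -0.8]
opening: 0.408
grip_force: 15.0
time_s: 5.0
position: [0.5746, 0.0196, 0.0286]
orientation: [-179.9, -0.0, 104.0]
wrist_force: [-0.6, 0.6, 0.6]
opening: 0.407
grip_force: 15.0
```

```bash
python3 -m jog '[{"grip":0.2,"translation":[0,0,-0.002],"yaw":0},{"grip":0.2,"translation":[0,0,-0.0025],"yaw":0},{"grip":0.2,"translation":[0,0,-0.0025],"yaw":0},{"grip":0.8,"translation":[0,0,-0.0025],"yaw":0},{"grip":0.8,"translation":[0,0,-0.0025],"yaw":0}]'
python3 -m jog '[{"grip":0.8,"translation":[0,0,0],"yaw":0},{"grip":0.8,"translation":[0,0,0],"yaw":0},{"grip":0.8,"translation":[0,0,0],"yaw":0},{"grip":0.8,"translation":[0,0,0],"yaw":0},{"grip":0.8,"translation":[0,0,0],"yaw":0}]'
python3 -m jog '[{"grip":0.8,"translation":[0,0,0.03],"yaw":0},{"grip":0.8,"translation":[0,0,0.07],"yaw":0},{"grip":0.8,"translation":[0,0,0.11],"yaw":0},{"grip":0.8,"translation":[0,0,0.11],"yaw":0},{"grip":0.8,"translation":[0,0,0.11],"yaw":0}]'
python3 - <<'E'
from h import *
im,d,c,P=snap('wrist','w4'); st=get_state(); print(st['position'],st['orientation'])
t=P[...,2]; m=(t>.05)&(t<.085)&(abs(P[...,0]-.575)<.03)&(abs(P[...,1]-.02)<.03); q=P[m]; v,u=np.where(m); print(m.sum(),np.percentile(q[:,2],[5,50,95]),cv2.minEnclosingCircle(q[:,:2].astype(np.float32)*1000),u.mean(),v.mean())
m=(t>.09)&(t<.11)&(abs(P[...,0]-.466)<.03)&(abs(P[...,1]-.11)<.03); q=P[m]; print('grip',m.sum(),q.mean(0),cv2.minEnclosingCircle(q[:,:2].astype(np.float32)*1000))
E
```

```text
time_s: 5.5
position: [0.5754, 0.0195, 0.027]
orientation: [179.9, 0.0, 104.0]
wrist_force: [-0.1, -0.2, -0.2]
opening: 0.539
grip_force: 0.0
time_s: 6.0
position: [0.575, 0.0195, 0.027]
orientation: [180.0, 0.0, 104.0]
wrist_force: [-0.6, 0.5, -0.3]
opening: 0.799
grip_force: 0.0
time_s: 6.5
position: [0.5758, 0.0195, 0.1384]
orientation: [179.8, 0.1, 104.0]
wrist_force: [-0.4, 0.7, -0.3]
opening: 0.803
grip_force: 0.0
[0.57466753 0.01951284 0.13645496] [-1.79968497e+02 -1.05034675e-02  1.04001777e+02]
996 [0.05224883 0.06191753 0.06325499] ((574.766357421875, 19.956562042236328), 18.883544921875) 314.2128514056225 202.94076305220884
grip 1350 [0.4676678  0.10955151 0.09934174] ((466.2935791015625, 109.69200897216797), 11.975199699401855)
```

View pics/w4.png

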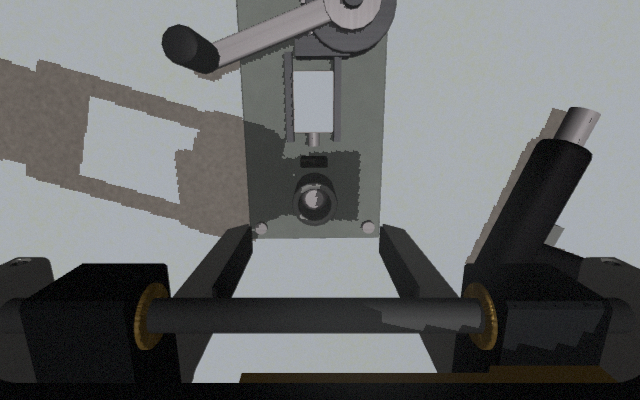

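The sleeve is down on the post: its rim is at z = 0.062 and within 0.2 mm of the post, at (314,203). The grip is at (0.466,0.1095), which agrees with the clamp geometry. I move over the grip with the closing line along world y.

```bash
python3 -m jog '[{"grip":0.8,"translation":[-0.022,0.018,0.005],"yaw":8},{"grip":0.8,"translation":[-0.044,0.036,0.005],"yaw":16},{"grip":0.8,"translation":[-0.066,0.054,0.005],"yaw":24},{"grip":0.8,"translation":[-0.088,0.072,0.005],"yaw":32},{"grip":0.8,"translation":[-0.109,0.09,0.005],"yaw":40}]'
python3 -m jog '[{"grip":0.8,"translation":[0,0,0],"yaw":8},{"grip":0.8,"translation":[0,0,0],"yaw":16},{"grip":0.8,"translation":[0,0,0],"yaw":24},{"grip":0.8,"translation":[0,0,0],"yaw":32},{"grip":0.8,"translation":[0,0,0],"yaw":36}]'
python3 -m jog '[{"grip":0.8,"translation":[0,0,0],"yaw":0},{"grip":0.8,"translation":[0,0,-0.03],"yaw":0},{"grip":0.8,"translation":[0,0,-0.06],"yaw":0},{"grip":0.8,"translation":[0,0,-0.0865],"yaw":0},{"grip":0.8,"translation":[0,0,-0.0865],"yaw":0}]'
python3 -m jog '[{"grip":0.05,"translation":[0,0,0],"yaw":0},{"grip":0.05,"translation":[0,0,0],"yaw":0},{"grip":0.05,"translation":[0,0,0],"yaw":0},{"grip":0.05,"translation":[0,0,0],"yaw":0},{"grip":0.05,"translation":[0,0,0],"yaw":0}]' 25
python3 -m jog '[{"grip":0.05,"translation":[0,0,0],"yaw":0},{"grip":0.05,"translation":[0,0,0],"yaw":0},{"grip":0.05,"translation":[0,0,0],"yaw":0},{"grip":0.05,"translation":[0,0,0],"yaw":0},{"grip":0.05,"translation":[0,0,0],"yaw":0}]' 25
```

```text
time_s: 7.05
position: [0.4636, 0.1099, 0.1393]
orientation: [-179.8, -0.2, 144.3]
wrist_force: [-0.3, -0.3, -0.0]
opening: 0.803
grip_force: 0.0
time_s: 7.55
position: [0.4645, 0.1093, 0.1393]
orientation: [-180.0, -0.3, -179.8]
wrist_force: [-0.4, -0.0, 0.5]
opening: 0.8
grip_force: 0.0
time_s: 8.05
position: [0.4615, 0.1089, 0.05]
orientation: [-179.9, -0.7, 179.9]
wrist_force: [-0.2, 0.6, -0.1]
opening: 0.802
grip_force: 0.0
time_s: 8.55
position: [0.4666, 0.1096, 0.0564]
orientation: [180.0, 0.1, 180.0]
wrist_force: [0.8, -0.7, -0.7]
opening: 0.409
grip_force: 0.0
time_s: 9.05
position: [0.4661, 0.1097, 0.0557]
orientation: [180.0, 0.0, -180.0]
wrist_force: [-1.3, 1.1, 1.3]
opening: 0.25
grip_force: 25.0
```

```bash
python3 - <<'E'
import numpy as np
p=np.array([565.0,177.2])
for n in np.arange(0,4.3,.25):
    A=np.radians(214.4-12*n); print(n,(p+120*np.array([np.cos(A),np.sin(A)])-[466,109.4]).round(1),end='; ')
E
```

```text
0.0 [-0.  0.]; 0.25 [-3.4  5.3]; 0.5 [-6.6 10.7]; 0.75 [-9.4 16.3]; 1.0 [-11.9  22.1]; 1.25 [-14.2  27.9]; 1.5 [-16.1  33.9]; 1.75 [-17.7  40. ]; 2.0 [-19.   46.1]; 2.25 [-20.   52.3]; 2.5 [-20.6  58.6]; 2.75 [-21.   64.9]; 3.0 [-21.   71.2]; 3.25 [-20.6  77.4]; 3.5 [-19.9  83.7]; 3.75 [-19.   89.9]; 4.0 [-17.6  96. ]; 4.25 [-16.  102.1];
```

Gripped (opening 23.5 mm, 25 N). I pull along the arc in quarter-click calls and read the force after each.

```bash
f(){ grep -E "position|force" | tr '\n' ' '; echo; }
python3 -m jog '[{"grip":0.05,"translation":[-0.0017,0.0026,0],"yaw":0},{"grip":0.05,"translation":[-0.0034,0.0053,0],"yaw":0},{"grip":0.05,"translation":[-0.0034,0.0053,0],"yaw":0}]' | f
python3 -m jog '[{"grip":0.05,"translation":[-0.0016,0.0027,0],"yaw":0},{"grip":0.05,"translation":[-0.0032,0.0054,0],"yaw":0},{"grip":0.05,"translation":[-0.0032,0.0054,0],"yaw":0}]' | f
python3 -m jog '[{"grip":0.05,"translation":[-0.0014,0.0028,0],"yaw":0},{"grip":0.05,"translation":[-0.0028,0.0056,0],"yaw":0},{"grip":0.05,"translation":[-0.0028,0.0056,0],"yaw":0}]' | f
python3 -m jog '[{"grip":0.05,"translation":[-0.0013,0.0029,0],"yaw":0},{"grip":0.05,"translation":[-0.0025,0.0058,0],"yaw":0},{"grip":0.05,"translation":[-0.0025,0.0058,0],"yaw":0}]' | f
python3 -m jog '[{"grip":0.05,"translation":[-0.0012,0.0029,0],"yaw":0},{"grip":0.05,"translation":[-0.0023,0.0058,0],"yaw":0},{"grip":0.05,"translation":[-0.0023,0.0058,0],"yaw":0}]' | f
python3 -m jog '[{"grip":0.05,"translation":[-0.001,0.003,0],"yaw":0},{"grip":0.05,"translation":[-0.0019,0.006,0],"yaw":0},{"grip":0.05,"translation":[-0.0019,0.006,0],"yaw":0}]' | f
python3 -m jog '[{"grip":0.05,"translation":[-0.0008,0.003,0],"yaw":0},{"grip":0.05,"translation":[-0.0016,0.0061,0],"yaw":0},{"grip":0.05,"translation":[-0.0016,0.0061,0],"yaw":0}]' | f
python3 -m jog '[{"grip":0.05,"translation":[-0.0007,0.003,0],"yaw":0},{"grip":0.05,"translation":[-0.0013,0.0061,0],"yaw":0},{"grip":0.05,"translation":[-0.0013,0.0061,0],"yaw":0}]' | f
```

```text
position: [0.4638, 0.1131, 0.0558] wrist_force: [4.4, -5.8, -0.9] grip_force: 25.0 
position: [0.4605, 0.1186, 0.0557] wrist_force: [3.8, -5.1, -0.3] grip_force: 25.0 
position: [0.4566, 0.1261, 0.0557] wrist_force: [0.1, -1.4, 1.2] grip_force: 25.0 
position: [0.4542, 0.1314, 0.0557] wrist_force: [1.7, -4.5, 2.2] grip_force: 25.0 
position: [0.4524, 0.1361, 0.0557] wrist_force: [3.2, -7.0, 1.3] grip_force: 25.0 
position: [0.4503, 0.1424, 0.0557] wrist_force: [2.4, -5.3, 2.9] grip_force: 25.0 
position: [0.4482, 0.1501, 0.0557] wrist_force: [0.6, -1.7, 3.0] grip_force: 25.0 
position: [0.447, 0.1554, 0.0556] wrist_force: [0.8, -4.9, 4.0] grip_force: 25.0
```

The force rises and drops as expected: peaks of about 7.3 and 7.7 N, troughs of about 1.5 N, so two clicks so far. I continue to the fourth.

```bash
f(){ grep -E "position|force" | tr '\n' ' '; echo; }
python3 -m jog '[{"grip":0.05,"translation":[-0.0005,0.0031,0],"yaw":0},{"grip":0.05,"translation":[-0.001,0.0062,0],"yaw":0},{"grip":0.05,"translation":[-0.001,0.0062,0],"yaw":0}]' | f
python3 -m jog '[{"grip":0.05,"translation":[-0.0003,0.0031,0],"yaw":0},{"grip":0.05,"translation":[-0.0006,0.0063,0],"yaw":0},{"grip":0.05,"translation":[-0.0006,0.0063,0],"yaw":0}]' | f
python3 -m jog '[{"grip":0.05,"translation":[-0.0002,0.0031,0],"yaw":0},{"grip":0.05,"translation":[-0.0004,0.0063,0],"yaw":0},{"grip":0.05,"translation":[-0.0004,0.0063,0],"yaw":0}]' | f
python3 -m jog '[{"grip":0.05,"translation":[0,0.0031,0],"yaw":0},{"grip":0.05,"translation":[0,0.0063,0],"yaw":0},{"grip":0.05,"translation":[0,0.0063,0],"yaw":0}]' | f
python3 -m jog '[{"grip":0.05,"translation":[0.0002,0.0031,0],"yaw":0},{"grip":0.05,"translation":[0.0004,0.0062,0],"yaw":0},{"grip":0.05,"translation":[0.0004,0.0062,0],"yaw":0}]' | f
python3 -m jog '[{"grip":0.05,"translation":[0.0003,0.0031,0],"yaw":0},{"grip":0.05,"translation":[0.0007,0.0063,0],"yaw":0},{"grip":0.05,"translation":[0.0007,0.0063,0],"yaw":0}]' | f
python3 -m jog '[{"grip":0.05,"translation":[0.0004,0.0031,0],"yaw":0},{"grip":0.05,"translation":[0.0009,0.0062,0],"yaw":0},{"grip":0.05,"translation":[0.0009,0.0062,0],"yaw":0}]' | f
```

```text
position: [0.4462, 0.1604, 0.0556] wrist_force: [1.1, -8.2, 4.0] grip_force: 25.0 
position: [0.4454, 0.1671, 0.0556] wrist_force: [0.3, -6.1, 4.3] grip_force: 25.0 
position: [0.4449, 0.1749, 0.0556] wrist_force: [0.0, -2.5, 3.4] grip_force: 25.0 
position: [0.445, 0.1804, 0.0556] wrist_force: [0.0, -6.9, 5.1] grip_force: 25.0 
position: [0.4451, 0.1854, 0.0555] wrist_force: [-1.3, -8.9, 6.5] grip_force: 25.0 
position: [0.4458, 0.1921, 0.0556] wrist_force: [-1.0, -7.7, 6.4] grip_force: 25.0 
position: [0.4469, 0.1998, 0.0556] wrist_force: [0.1, -2.8, 5.1] grip_force: 25.0
```

The force peaked at 9 N and dropped to 2.8 N, so that was the fourth click. I ease up to the notch centre and hold.

```bash
python3 -m jog '[{"grip":0.05,"translation":[0.0006,0.0028,0],"yaw":0},{"grip":0.05,"translation":[0.0013,0.0057,0],"yaw":0},{"grip":0.05,"translation":[0.0013,0.0057,0],"yaw":0},{"grip":0.05,"translation":[0.0013,0.0057,0],"yaw":0},{"grip":0.05,"translation":[0.0013,0.0057,0],"yaw":0}]'
python3 -m jog '[{"grip":0.05,"translation":[0,0,0],"yaw":0},{"grip":0.05,"translation":[0,0,0],"yaw":0},{"grip":0.05,"translation":[0,0,0],"yaw":0},{"grip":0.05,"translation":[0,0,0],"yaw":0},{"grip":0.05,"translation":[0,0,0],"yaw":0}]' | grep -E "pos|force"
python3 - <<'E'
from h import *
im,d,c,P=snap('side','s5'); st=get_state(); p=st['position'][:2]*1000-[565,177.2]
print('q deg',(214.4-np.degrees(np.arctan2(p[1],p[0])))%360,np.hypot(*p))
cv2.imwrite('pics/s5c.png',cv2.resize(cv2.imread('pics/s5.png')[120:260,180:380],None,fx=4,fy=4))
E
```

```text
time_s: 14.05
position: [0.4479, 0.2045, 0.0555]
orientation: [-179.9, -0.1, -180.0]
wrist_force: [-0.7, -6.3, 5.5]
opening: 0.25
grip_force: 25.0
position: [0.4479, 0.2045, 0.0556]
wrist_force: [-1.4, -6.2, 4.5]
grip_force: 25.0
q deg 47.5378627807485 120.20123103847241
```

View pics/s5c.png

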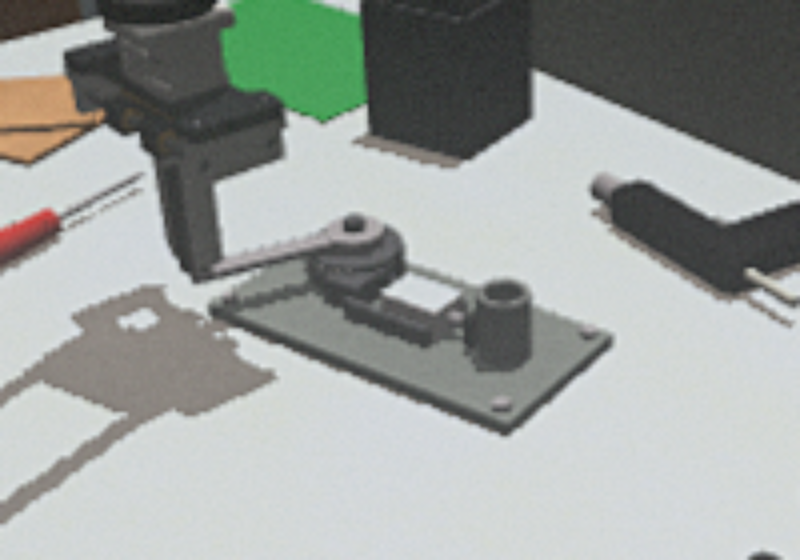

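The picture shows the sleeve upright on the post at crop (500,325), the jaw pad touching it near (458,318), and the fingers on the lever's grip near (200,265). The lever is at 47.5°, and the 6 N pull shows the notch is held, so I hand in.

```bash
python3 -c "
from plant import job_done; print(job_done())"
```

```text
the job is handed in; nothing more can be done
None
```

The 38 mm sleeve stands fully down on the post with the pad against it, and the lever is held by its grip at the fourth click (47.5°); the job is handed in, but no verdict came back.

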